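# Press and slide a weld coupon home under the leaf spring

### The job

On the welding bench, press the T-shaped steel coupon down hard against its sprung shoe with your fingertips and, still pressing, slide it under the bridge and the leaf spring until it is fully home against the end stop, so that the shoe springs up again behind it. Only press and push it: do not take its fin between your fingers and do not lift it. Then take your hand away, and leave the other things on the bench where they are.

Things in the scene. Friction and masses are not known exactly. Their poses are not given: they have to be found in the camera images.
- fixture: Steel coupon fixture bolted down, foot 340 x 140 mm. Origin: on the bench under the channel's centre line; +x: sliding direction, +z up. In its frame (mm): smooth bed top z 20, from x -155; channel 74 wide between rails (|y| 37-51, top z 34), open at -x end; shoe x -135 to -20; bridge x 40-52, underside z 33, top 49 (bolts 53, the highest point); leaf spring x 49-121; stop face x 135, top z 42.
- coupon: Loose steel T coupon, 0.85 kg: plate 150 (x) x 70 x 10 mm thick, upright fin across it (8 thick, coupon x -34 to -26, 50 wide, top at z 35). Origin: centre of the plate's underside; +x end leads. Starts on the shoe, at fixture x about -60, z 30. Bare plate top behind the fin (x -75 to -34): room for closed fingertips to press down and push the fin. Home: origin at fixture x 60, z 20.
- shoe (a joint): Sprung aluminium shoe, 115 x 38 mm, in the bed under the coupon, m: 0 = up, top 10 mm above the bed (the coupon then butts against the bridge); 0.010 = pressed flush (plate passes under the bridge with 3 mm to spare). Spring 12 N at 0, 19.5 N at 0.010: with the coupon's weight, some 10 to 12 N from the hand press it flush. Rises again once the coupon's tail is past it (5 mm past when home).
- shoe_top (a point): Centre of the shoe's top face.
- leaf (a joint): Leaf spring, steel strip 44 mm wide, hinged at the bridge and sloping down along fixture +x, tip turned up; rad: 0 = free, its bend 7 mm above the bed; about 0.05 when it rides on the coupon's plate and presses it down with about 5 N.
- leaf_bend (a point): Lowest bend of the leaf spring, middle of its width; at fixture x 110, z 27 mm when free.
- bridge_entry (a point): Middle of the lower entry edge of the rigid bridge bar over the channel (fixture x 40, z 33 mm); the coupon's plate goes under it, the fin stays 6 mm short of it when home.
- stop_face (a point): Middle of the end stop's face (fixture x 135, z 25 mm); the plate's leading edge rests on it when home.
- square: Bystander: small L-shaped steel square, 80 x 80 x 12 mm, lying on the bench. Origin on its underside.
- tin: Bystander: open aluminium cup, 60 mm across, 70 mm high. Origin: centre of its underside.
- hammer: Bystander: hammer 260 mm long with wooden handle, lying on the bench roughly along x. Origin: mid-length, underside; head at +x.
- jar: Bystander: closed grey jar, 52 mm across, 80 mm high. Origin: centre of its underside.
Things that resemble listed ones, but are neither listed nor needed, are in the scene too. What is shaped like the coupon but black or green is not meant.

How it is judged:
By the outcome, as a careful person would: the job done as asked, in the order asked, and still so for the second after the job is handed in, with the robot touching nothing.
It also fails if it takes over 38 s, if anything falls off the work surface, if the arm or the gripper's body presses on something with over 40 N, if the wrist force passes 120 N, or if a joint passes its speed limit or range.

### The arm

A 6-joint arm with a two-finger parallel gripper is mounted at the origin on the work surface. World frame = base frame: x ahead of the robot, y to its left, z up, the work surface at z = 0. Lengths are in m, angles in degrees, forces in N, time in s.
With the tool pointing down it reaches from about 0.375 to 0.9 m from the base axis. Payload 3.1 kg.
Tool frame: the origin (TCP) lies on the centre line of the jaws, within the pads' length; the fingertips stand 19 mm ahead of it and the grasp point (between the pads) is the TCP; z points along the fingers, y is the direction in which the jaws open and shut (so a half turn about z gives the same grasp; the last joint's range is limited). The gripper opens to 87 mm and grips with 3 to 60 N. Pads are 19 mm wide; open, the fingers measure 117 mm over their backs; the gripper's body (75 mm by 190 mm) begins 51 mm behind the grasp point.
Start: joints at [61.45, 30.224, 82.088, -0, 67.689, -10.227], TCP at [0.196, 0.593, 0.242] pointing down, gripper open.
Joint ranges: [-176.69, 176.69], [-43.24, 126.21], [12.49, 139.97], [-82, 262], [0, 151.66], [-163.58, 163.58]. Speed limits (degrees/s): [159.86, 159.86, 180, 180, 180, 180].

### API

Orientations are given as a 3x3 rotation matrix whose columns are the frame's x, y, z axes.
In Python, from rig import bot gives the robot as it stands.
- The arm moves only by the tool carry_out, never from a script. Its argument "targets" is a list of rows, each a list of 6 numbers: the shift along the tool's x, y, z each as a share of 200 mm, from -1 to 1, then the turn, a rotation vector about the tool's x, y, z each as a share of pi/2 rad, from -1 to 1. In form: [[dx, dy, dz, ax, ay, az], ...]. A call has 1 to 20 rows; each row is the pose to reach, as a shift and turn from the pose measured when the call began, along the tool's axes at that moment; what a row does not reach only later rows make up. A row lasts 1/8 s, in which the tool goes at most 62.5 mm and 10.7 degrees, less where a joint would pass 70% of its speed; a pose out of reach is approached as far as the arm can. A call with a number of a shift or a turn outside -1 to 1 is refused whole. A call with a gripper value outside its range is refused whole. "jaw" is the gripper's target within -1 to 1 (fully open at 1, half-way at 0, shut at -1), set as the call begins (left out, the last holds). The fingers move at their own pace and stop on an object; the grip force is fixed at half the most. Time passes only in rows, so rows that repeat a pose let the fingers close. It gives the time, the measured TCP pose, the force and the opening at its end, in the units of the state.
- bot.read_state(): the state, without advancing time (a new reading comes with each control period).
- bot.capture(name): name is "scene" or "top" or "wrist"; returns the picture (384x512x3 uint8, blue, green, red); there is no depth.
- bot.camera_info(name): a dict with "camera_matrix" (3x3 intrinsics, pixels), "view" (4x4, takes a point from world to camera coordinates); the wrist camera has in their place "mount" (4x4, takes a point from camera to tool coordinates, whose origin is the TCP and whose axes are the flange's). Camera axes: x right, y down, z forward; pixel columns grow to the right and rows downward; lengths in m; the calibration is good to about 2 mm. A picture is of the moment at which its call begins: read the wrist's pose just before it. camera_info takes no time and is no camera call.
- bot.hand_in(): hands the job in, once; it reports no verdict.
The state is a dict: "time_s": time; "joint_positions": joint angles; "qvel": joint speeds; "tau": joint torques, N m; "position": TCP position; "tcp_rot": TCP orientation; "force": force on the tool from outside, world axes, zero at the start; "moment": the same for the moment, N m; "opening": opening from 0.0 (shut) to 1.0 (fully open).
Only numpy, scipy, OpenCV 4.12 (cv2) and the standard library are available. Lean on these libraries where they do the work, as an engineer would, in place of code of your own. Each camera call takes 0.05 s, during which the arm holds its last target.

## Working session

There is one attempt and no reset: what is moved stays moved. The work goes in short steps, Python scripts to look and compute and a tool call to move; the robot and the scene stay as the last step left them, time stands still between calls to the robot, and variables do not carry over. Pictures are saved under pics/ and viewed, and the job is handed in when it is done.

Besides the shell and the picture viewer there is one more tool, called as name(argument=value, ...) on one line, values as JSON. carry_out: Moves the arm, as the interface text tells. Shift numbers are shares of 200 mm and turn numbers shares of pi/2 rad, none past 1 either way. Its arguments: {"type":"object","properties":{"targets":{"type":"array"},"jaw":{"type":"number"}},"required":["targets"]}

```bash
ls; mkdir -p pics
python3 - <<'E'
from rig import bot
import cv2
s=bot.read_state()
for k,v in s.items(): print(k,v)
for n in ["scene","top","wrist"]:
    cv2.imwrite(f"pics/{n}0.png",bot.capture(n)); print(n,bot.camera_info(n))
E
```

```text
pics
time_s 0.0
joint_positions [ 6.14487770e+01  3.02773665e+01  8.21561193e+01 -3.04778539e-07
  6.76872282e+01 -1.02281025e+01]
qvel [ 0.05562677  0.01896119  0.03817485 -0.04639951 -0.04215396 -0.04939901]
tau [-5.86665665e-04 -4.40046072e+01 -1.76592368e+01  6.32880698e-02
  5.80169039e-02 -1.37685188e-04]
position [0.19613509 0.59271167 0.24059021]
tcp_rot [[-9.49298507e-01  3.14374506e-01 -1.00695535e-03]
 [ 3.14375896e-01  9.49296777e-01 -1.85064394e-03]
 [ 3.74104200e-04 -2.07337602e-03 -9.99997781e-01]]
force [-0.67490154 -0.57674401  0.67077291]
moment [-0.01134654 -0.02122833 -0.01396181]
opening 1.00006753321966
scene {'camera_matrix': array([[457.8289416 ,   0.        , 252.63321088],
       [  0.        , 457.8289416 , 193.20171355],
       [  0.        ,   0.        ,   1.        ]]), 'view': array([[-0.42112327,  0.9069846 ,  0.00584265,  0.21468239],
       [ 0.70642999,  0.33203008, -0.62507015, -0.37498929],
       [-0.56886893, -0.25910416, -0.78054671,  1.59173381],
       [ 0.        ,  0.        ,  0.        ,  1.        ]])}
top {'camera_matrix': array([[431.
[... 226 characters left out ...]
55759, -0.01276114, -0.17459528,  0.58848369],
       [ 0.17475056, -0.01227241, -0.98453625,  1.24083112],
       [ 0.        ,  0.        ,  0.        ,  1.        ]])}
wrist {'camera_matrix': array([[311.7057182 ,   0.        , 254.1342996 ],
       [  0.        , 311.7057182 , 193.99121165],
       [  0.        ,   0.        ,   1.        ]]), 'mount': array([[-2.46117664e-04, -9.65032961e-01, -2.62128448e-01,
         7.02958842e-02],
       [ 9.99999784e-01, -3.97413253e-04,  5.24167745e-04,
         1.31750123e-03],
       [-6.10012471e-04, -2.62128262e-01,  9.65032850e-01,
        -1.43877162e-01],
       [ 0.00000000e+00,  0.00000000e+00,  0.00000000e+00,
         1.00000000e+00]])}
```

View pics/scene0.png

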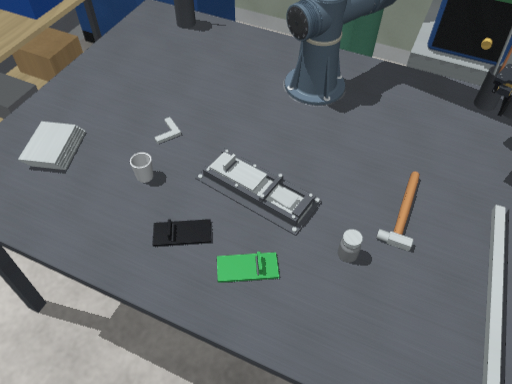

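View pics/top0.png

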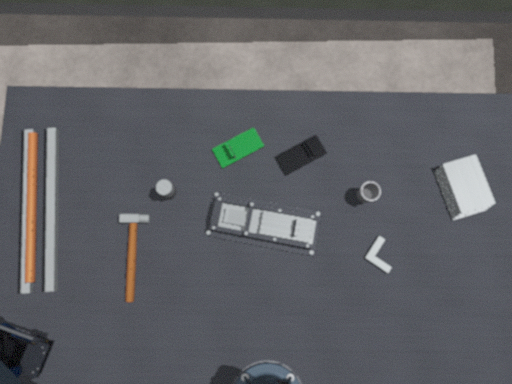

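View pics/wrist0.png

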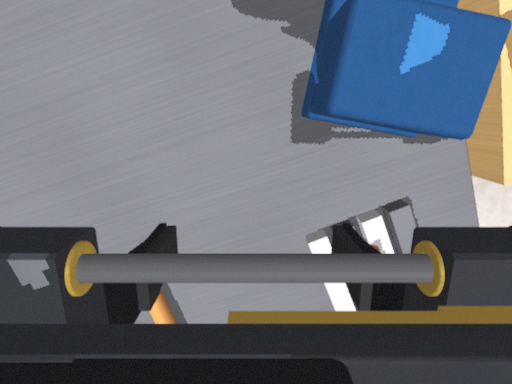

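The scene shows one silver T coupon in the fixture (scene about (240,178), top about (284,225)). The black one (top (301,155)) and the green one (top (238,147)) are decoys. I'll enlarge the fixture to confirm.

Run:
```python
import cv2,numpy as np
t=cv2.imread("pics/top0.png")[180:265,200:330]; s=cv2.imread("pics/scene0.png")[140:235,190:325]
cv2.imwrite("pics/topc.png",cv2.resize(t,None,fx=6,fy=6,interpolation=cv2.INTER_CUBIC))
cv2.imwrite("pics/scenec.png",cv2.resize(s,None,fx=5.9,fy=5.9,interpolation=cv2.INTER_CUBIC))
```

```text
(no output)
```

View pics/topc.png

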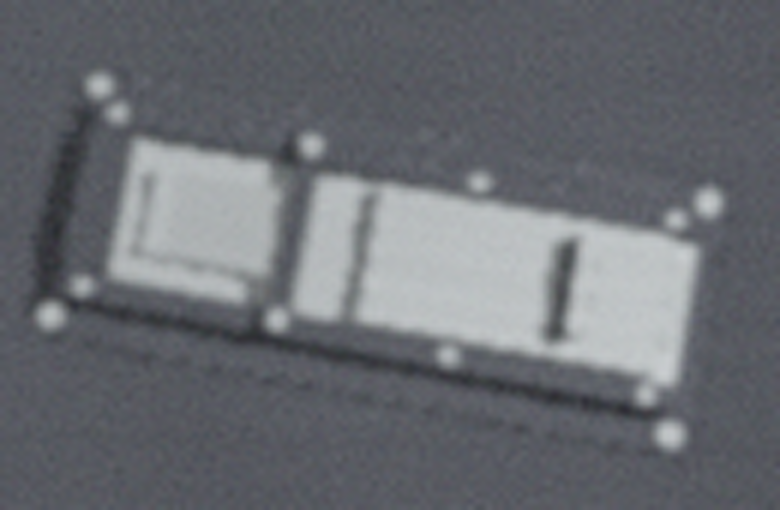

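View pics/scenec.png

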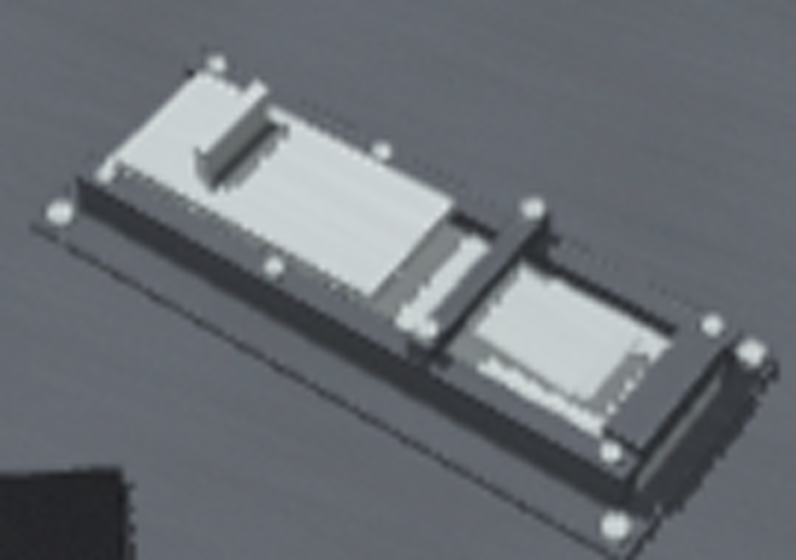

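The crops confirm it. The silver coupon lies on the shoe inside the fixture, its fin towards the open end, and the bridge and stop are on the +y side. I'll triangulate the fixture's bolts and the coupon's fin and edges.

```bash
cat > h.py <<'E'
import numpy as np,cv2
from rig import bot
C={n:bot.camera_info(n) for n in("scene","top")}
P={n:C[n]["camera_matrix"]@C[n]["view"][:3] for n in C}
def tri(a,b):
    X=cv2.triangulatePoints(P["top"],P["scene"],np.array(a,float).reshape(2,1),np.array(b,float).reshape(2,1)).ravel();X=X[:3]/X[3]
    e=[np.linalg.norm((lambda q:q[:2]/q[2])(P[n]@np.r_[X,1])-p) for n,p in(("top",a),("scene",b))]
    return X,e
def ray(n,p,z):
    K,V=C[n]["camera_matrix"],C[n]["view"];R=V[:3,:3];c=-R.T@V[:3,3]
    d=R.T@np.linalg.solve(K,[p[0],p[1],1]);return c+d*(z-c[2])/d[2]
T=lambda p:((np.array(p)+.5)/6-.5+[200,180])
S=lambda p:((np.array(p)+.5)/5.9-.5+[190,140])
E
cat > m1.py <<'E'
from h import *
m={"footStop+":((98,87),(615,525)),"railStop+":((118,112),(610,452)),"bridge+":((312,146),(428,330)),"railmid+":((480,182),(272,266)),
"footEntry+":((708,202),(60,212)),"footStop-":((50,317),(750,350)),"railStop-":((83,286),(712,325)),"bridge-":((277,320),(532,208)),"railmid-":((448,356),(381,150)),"railEnt-":((646,395),(216,62)),"railEnt+":((676,218),(105,172))}
R={}
for k,(a,b) in m.items():
    X,e=tri(T(a),S(b));R[k]=X;print(k,(X*1000).round(1),np.round(e,2))
# direction and pose
u=[R["railStop+"]-R["railEnt+"],R["railStop-"]-R["railEnt-"],R["footStop+"]-R["footEntry+"]]
for v in u: print(np.degrees(np.arctan2(v[1],v[0])),np.linalg.norm(v))
v=R["bridge+"]-R["bridge-"];print("across",np.degrees(np.arctan2(v[1],v[0])),np.linalg.norm(v))
for n in("rail","bridge","foot"):
    try: print(n,(R[n+"Stop+"]+R[n+"Stop-"])/2)
    except KeyError: print(n,(R[n+"+"]+R[n+"-"])/2)
E
python3 m1.py
```

```text
footStop+ [597.7 160.8  12.5] [0.33 0.34]
railStop+ [580.2 148.8  38.9] [0.18 0.18]
bridge+ [561.8  51.7  52.6] [0.01 0.01]
railmid+ [547.1 -33.6  38. ] [0.25 0.24]
footEntry+ [ 541.8 -151.9   12.8] [0.17 0.16]
footStop- [479.2 181.7  12.9] [0.42 0.41]
railStop- [492.4 164.2  37.4] [0.16 0.15]
bridge- [475.3  67.   53.7] [0.32 0.3 ]
railmid- [459.8 -17.8  38.7] [0.29 0.27]
railEnt- [ 441.8 -116.    39.3] [0.39 0.35]
railEnt+ [ 529.9 -131.4   39.6] [0.17 0.16]
79.82706566645312 0.2846970561336793
79.76199289943449 0.2847827916746171
79.87326893740648 0.3176345190761707
across -10.047128611841892 0.08781561963863405
rail [0.536283   0.15652459 0.0381506 ]
bridge [0.5185676  0.05934118 0.05315789]
foot [0.5384348  0.17123249 0.01266698]
```

```bash
cat > m2.py <<'E'
from h import *
th=np.radians(79.85);u=np.array([np.cos(th),np.sin(th)]);v=np.array([-u[1],u[0]]);O=np.array([.5105,.0145])
f=lambda X:np.round(1000*np.array([(X[:2]-O)@u,(X[:2]-O)@v]),1)
print("O",O,u)
for k,(n,p,z) in {"tailR top":("top",(697,245),.04),"tailL top":("top",(680,385),.04),"lead top a":("top",(374,195),.04),"lead top b":("top",(350,320),.04),
"lead sc a":("scene",(452,205),.04),"lead sc b":("scene",(372,297),.04),"tail sc a":("scene",(195,75),.04),"tail sc b":("scene",(120,165),.04),
"fintop sc a":("scene",(265,85),.065),"fintop sc b":("scene",(203,155),.065),"finbase rear? sc b":("scene",(212,188),.04),
"fin top a":("top",(574,240),.065),"fin top b":("top",(553,340),.065)}.items():
    X=ray(n,(T if n=="top" else S)(p),z);print(k,f(X))
E
python3 m2.py
```

```text
O [0.5105 0.0145] [0.1762258  0.98434977]
tailR top [-152.3  -33. ]
tailL top [-155.2   37.3]
lead top a [ 10.8 -27.4]
lead top b [11.1 36.3]
lead sc a [ 6.9 33.5]
lead sc b [  8.2 -34.4]
tail sc a [-144.2   30.6]
tail sc b [-137.3  -37.6]
fintop sc a [-97.3  26.4]
fintop sc b [-94.2 -26.7]
finbase rear? sc b [-92.4 -23.7]
fin top a [-89.3 -20.5]
fin top b [-87.5  29.6]
```

carry_out(targets=[[-0.2, -1, 0.1, 0, 0, 0.3], [-0.2, -1, 0.1, 0, 0, 0.3], [-0.2, -1, 0.1, 0, 0, 0.3], [-0.2, -1, 0.1, 0, 0, 0.3]], jaw=-1)

```text
time_s: 0.65
position: [0.1688, 0.3857, 0.2202]
tcp_rot: [[-0.702, 0.712, -0.004], [0.712, 0.702, -0.006], [-0.001, -0.008, -1.0]]
force: [0.2, 0.5, -0.3]
opening: 0.63
```

carry_out(targets=[[-0.9, 0.5, 0, 0, 0, 0.3], [-0.9, 0.5, 0, 0, 0, 0.3], [-0.9, 0.5, 0, 0, 0, 0.3], [-0.9, 0.5, 0, 0, 0, 0.3]])

```text
time_s: 1.15
position: [0.3704, 0.3269, 0.2199]
tcp_rot: [[-0.298, 0.955, -0.002], [0.954, 0.298, -0.005], [-0.005, -0.003, -1.0]]
force: [-0.2, -0.2, 0.2]
opening: 0.171
```

carry_out(targets=[[-1, 0, 0.1, 0, 0, 0.305], [-1, 0, 0.1, 0, 0, 0.305], [-1, 0, 0.1, 0, 0, 0.305], [-1, 0, 0.1, 0, 0, 0.305]])

```text
time_s: 1.65
position: [0.43, 0.1335, 0.2004]
tcp_rot: [[0.179, 0.984, -0.003], [0.984, -0.179, -0.006], [-0.006, -0.002, -1.0]]
force: [-0.1, -0.2, 0.8]
opening: 0.007
```

carry_out(targets=[[-1, 0.5, 0.2, 0, 0, 0], [-1, 0.5, 0.2, 0, 0, 0], [-1, 0.5, 0.2, 0, 0, 0], [-1, 0.5, 0.2, 0, 0, 0], [-1, 0.5, 0.2, 0, 0, 0]])

```text
time_s: 2.28
position: [0.4934, -0.0827, 0.1608]
tcp_rot: [[0.18, 0.984, -0.003], [0.984, -0.181, -0.005], [-0.006, -0.002, -1.0]]
force: [-0.4, -0.4, 0.2]
opening: 0.003
```

Run:
```python
from h import *
s=bot.read_state();p=np.array(s["position"]);print(p,s["force"]); R=np.array(s["tcp_rot"]);print(R.round(4))
th=np.radians(79.85);u=np.array([np.cos(th),np.sin(th)]);v=np.array([-u[1],u[0]]);O=np.array([.5105,.0145])
print("fixture",(p[:2]-O)@u,(p[:2]-O)@v)
t=bot.capture("scene");cv2.imwrite("pics/s1.png",cv2.resize(t[90:260,150:380],None,fx=3.4,fy=3.4,interpolation=cv2.INTER_CUBIC))
cv2.imwrite("pics/w1.png",bot.capture("wrist"))
```

```text
[ 0.49337796 -0.08273652  0.16084429] [-0.36640046 -0.42630195  0.22412803]
[[ 0.1805  0.9836 -0.0032]
 [ 0.9836 -0.1805 -0.0054]
 [-0.0059 -0.0022 -1.    ]]
fixture -0.098732092208184 -0.00028151128372628717
```

View pics/s1.png

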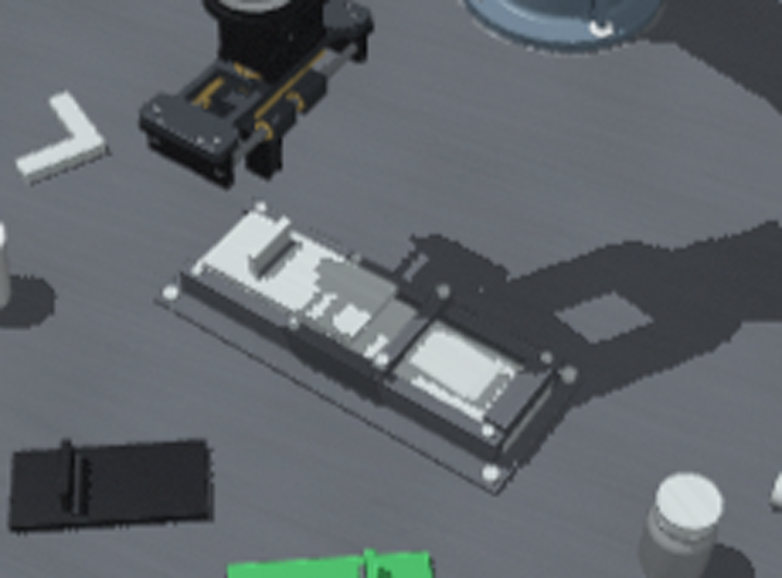

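View pics/w1.png

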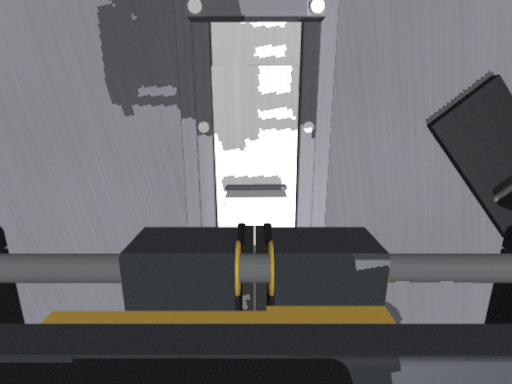

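The scene view shows the closed hand over the open end of the fixture. The wrist view shows the fin around (256,193). I'll measure the fin from an enlarged crop of the wrist view.

Run:
```python
import cv2
w=cv2.imread("pics/w1.png")[165:235,195:315];cv2.imwrite("pics/w1c.png",cv2.resize(w,None,fx=6,fy=6,interpolation=cv2.INTER_NEAREST))
g=cv2.cvtColor(w,cv2.COLOR_BGR2GRAY);print(g[:,[40,60,80]].T.tolist())
```

```text
[[255, 255, 255, 255, 255, 255, 255, 255, 255, 255, 255, 255, 233, 178, 177, 177, 176, 176, 178, 142, 80, 87, 87, 87, 87, 119, 135, 135, 136, 137, 136, 133, 219, 255, 255, 255, 255, 255, 255, 255, 255, 255, 255, 255, 255, 255, 255, 255, 255, 255, 255, 255, 255, 255, 255, 255, 255, 255, 255, 255, 255, 238, 151, 43, 42, 46, 47, 43, 43, 42], [255, 255, 255, 255, 255, 255, 255, 255, 255, 255, 255, 233, 177, 177, 176, 176, 176, 176, 162, 120, 83, 86, 93, 89, 84, 115, 135, 135, 136, 134, 135, 143, 230, 255, 255, 255, 255, 255, 255, 255, 255, 255, 255, 255, 255, 255, 255, 255, 255, 255, 255, 255, 255, 255, 255, 255, 255, 255, 255, 255, 240, 166, 165, 166, 167, 166, 166, 167, 167, 166], [255, 255, 255, 255, 255, 255, 255, 255, 255, 255, 240, 179, 178, 178, 177, 179, 177, 177, 165, 125, 82, 87, 92, 86, 95, 122, 134, 135, 135, 133, 133, 157, 240, 255, 255, 255, 255, 255, 255, 255, 255, 255, 255, 255, 255, 255, 255, 255, 255, 255, 255, 255, 255, 255, 255, 255, 255, 255, 255, 255, 255, 250, 160, 46, 42, 45, 47, 41, 46, 49]]
```

View pics/w1c.png

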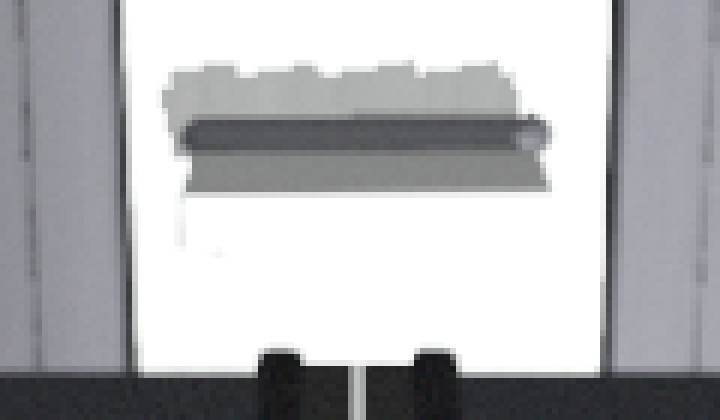

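```bash
cat >> h.py <<'E'
th=np.radians(79.85);u=np.array([np.cos(th),np.sin(th)]);v=np.array([-u[1],u[0]]);O=np.array([.5105,.0145])
W=bot.camera_info("wrist")
def wray(px,p,R,z):
    M=W["mount"];d=R@(M[:3,:3]@np.linalg.solve(W["camera_matrix"],[px[0],px[1],1]));c=p+R@M[:3,3]
    return c+d*(z-c[2])/d[2]
f=lambda X:np.round(1000*np.array([(X[:2]-O)@u,(X[:2]-O)@v]),1)
E
python3 - <<'E'
from h import *
s=bot.read_state();p=np.array(s["position"]);R=np.array(s["tcp_rot"])
for n,px,z in(("front top edge L",(226,196.5),.065),("R",(286.5,196.5),.065),("fillet base",(256,184.2),.04),("lead",(256,66),.04),("railbolt",(204,127),.0385),("railbolt",(309,127),.0385),("bridge?",(256,19),.049),("bb",(195,6),.053),("bb",(318,6),.053),("platL",(216,180),.04),("platR",(297,180),.04)):
    print(n,f(wray(px,p,R,z)))
E
```

```text
front top edge L [-91.2  23.4]
R [-91.2 -25. ]
fillet base [-87.2  -0.7]
lead [ 9.  -0.7]
railbolt [-38.3  42.8]
railbolt [-38.4 -45. ]
bridge? [40.2 -0.7]
bb [47.7 43.1]
bb [ 47.4 -45.1]
platL [-83.4  34.1]
platR [-83.4 -36.3]
```

The fin's rear face is at fixture x about -99.5 and the plate's leading edge at about 9, so the coupon is at about -65.5. I'll come down behind the fin.

carry_out(targets=[[-0.075, 0, 0, 0, 0, 0], [-0.075, 0, 0, 0, 0, 0], [-0.075, 0.003, 0.2, 0, 0, 0], [-0.075, 0.003, 0.4, 0, 0, 0], [-0.075, 0.003, 0.45, 0, 0, 0], [-0.075, 0.003, 0.45, 0, 0, 0]], jaw=-1)

```text
time_s: 3.12
position: [0.4888, -0.0947, 0.0711]
tcp_rot: [[0.178, 0.984, -0.007], [0.984, -0.178, -0.003], [-0.005, -0.006, -1.0]]
force: [0.4, 0.1, 0.6]
opening: 0.006
```

Run:
```python
from h import *
s=bot.read_state();p=np.array(s["position"]);print(p,s["force"],f(p))
cv2.imwrite("pics/s2.png",cv2.resize(bot.capture("scene")[120:240,170:330],None,fx=4.8,fy=4.8,interpolation=cv2.INTER_CUBIC))
```

```text
[ 0.48884744 -0.09474765  0.07107657] [0.44716602 0.08979001 0.62621519] [-111.4    2.1]
```

View pics/s2.png

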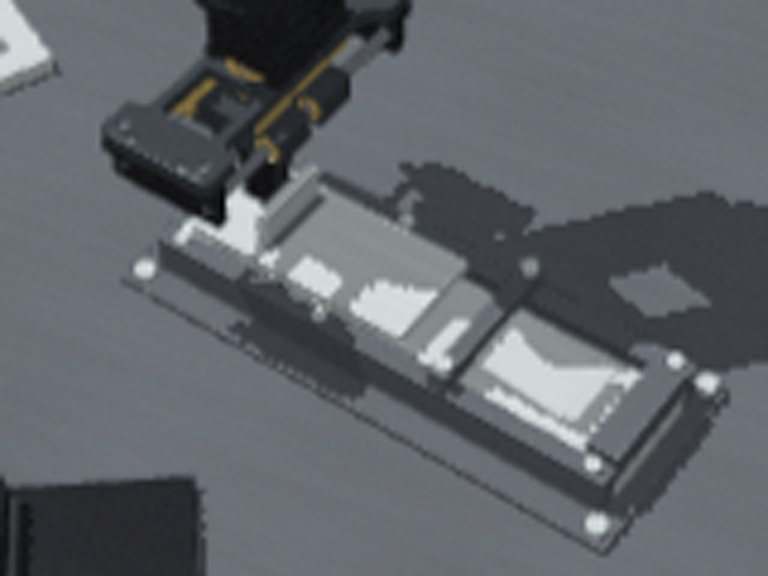

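carry_out(targets=[[-0.01, 0.012, 0.03, 0, 0, 0], [-0.01, 0.012, 0.06, 0, 0, 0], [-0.01, 0.012, 0.08, 0, 0, 0], [-0.01, 0.012, 0.08, 0, 0, 0]])

```text
time_s: 3.68
position: [0.4921, -0.0978, 0.0561]
tcp_rot: [[0.178, 0.984, -0.003], [0.984, -0.178, -0.005], [-0.005, -0.002, -1.0]]
force: [1.2, -0.2, 6.1]
opening: 0.004
```

Run:
```python
from h import *
s=bot.read_state();p=np.array(s["position"]);print(p,s["force"],f(p))
```

```text
[ 0.49209157 -0.09782492  0.05608635] [ 1.19934092 -0.23524512  6.08888103] [-113.8   -1.7]
```

carry_out(targets=[[0, 0, 0.02, 0, 0, 0], [0, 0, 0.04, 0, 0, 0], [0, 0, 0.05, 0, 0, 0], [0, 0, 0.05, 0, 0, 0]])

```text
time_s: 4.18
position: [0.4921, -0.0978, 0.0493]
tcp_rot: [[0.177, 0.984, -0.002], [0.984, -0.177, -0.006], [-0.006, -0.001, -1.0]]
force: [-3.6, 1.3, 29.2]
opening: 0.008
```

carry_out(targets=[[0.02, 0, 0.016, 0, 0, 0], [0.05, 0, 0.016, 0, 0, 0], [0.08, 0, 0.016, 0, 0, 0], [0.11, 0, 0.016, 0, 0, 0], [0.14, 0, 0.015, 0, 0, 0]])

```text
time_s: 4.8
position: [0.4991, -0.0728, 0.0493]
tcp_rot: [[0.176, 0.984, 0.004], [0.984, -0.176, -0.01], [-0.01, 0.006, -1.0]]
force: [-3.6, -8.1, 24.3]
opening: 0.005
```

Run:
```python
from h import *
s=bot.read_state();p=np.array(s["position"]);print(p,s["force"],s["moment"],f(p))
cv2.imwrite("pics/s3.png",cv2.resize(bot.capture("scene")[120:240,170:330],None,fx=4.8,fy=4.8,interpolation=cv2.INTER_CUBIC))
```

```text
[ 0.49908169 -0.07276646  0.0493025 ] [-3.60014086 -8.05226456 24.25716404] [-1.46180947  0.74867659 -0.09394874] [-87.9  -4.1]
```

View pics/s3.png

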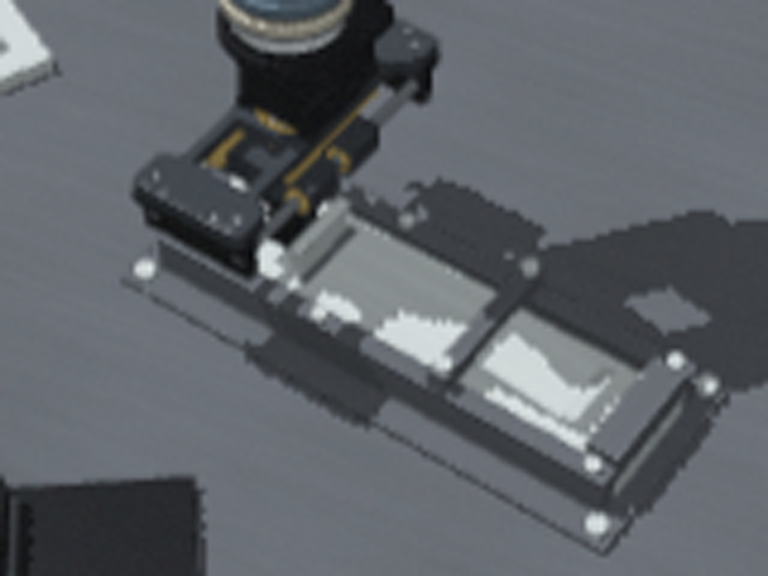

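carry_out(targets=[[0.04, 0, 0.017, 0.004, 0.006, 0], [0.08, -0.003, 0.017, 0.004, 0.006, 0], [0.12, -0.006, 0.017, 0.004, 0.006, 0], [0.16, -0.01, 0.016, 0.004, 0.006, 0], [0.2, -0.01, 0.016, 0.004, 0.006, 0], [0.24, -0.01, 0.016, 0.004, 0.006, 0]])

```text
time_s: 5.6
position: [0.5075, -0.0268, 0.0493]
tcp_rot: [[0.174, 0.985, 0.005], [0.985, -0.174, -0.004], [-0.003, 0.005, -1.0]]
force: [-5.1, -8.6, 30.1]
opening: 0.004
```

Run:
```python
from h import *
s=bot.read_state();p=np.array(s["position"]);print(p,s["force"],s["moment"],f(p))
cv2.imwrite("pics/s4.png",cv2.resize(bot.capture("scene")[120:240,170:330],None,fx=4.8,fy=4.8,interpolation=cv2.INTER_CUBIC))
```

```text
[ 0.50748563 -0.02679093  0.04929308] [-5.10730947 -8.64405018 30.06490659] [-1.72228807  0.93015467 -0.0164257 ] [-41.2  -4.3]
```

View pics/s4.png

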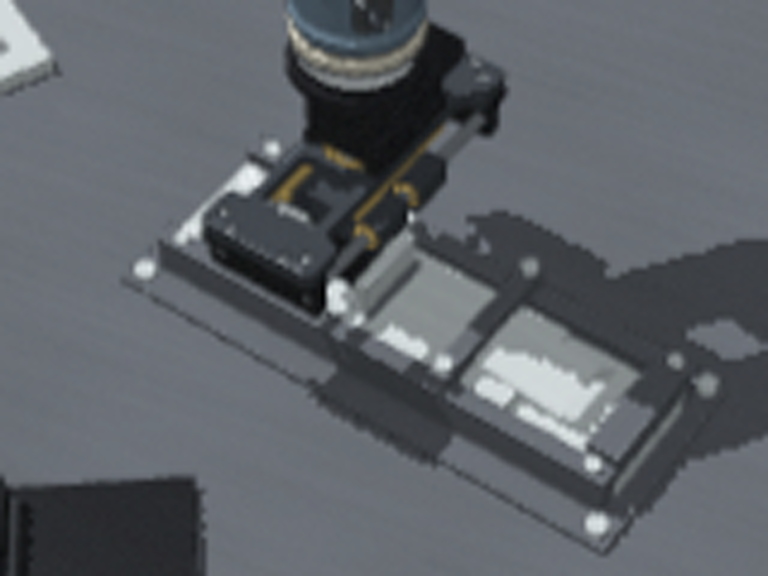

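carry_out(targets=[[0.05, -0.005, 0.016, 0.003, 0.002, 0], [0.09, -0.01, 0.016, 0.003, 0.002, 0], [0.13, -0.015, 0.016, 0.003, 0.002, 0], [0.17, -0.015, 0.016, 0.003, 0.002, 0], [0.21, -0.015, 0.016, 0.003, 0.002, 0], [0.24, -0.015, 0.016, 0.003, 0.002, 0]])

```text
time_s: 6.4
position: [0.516, 0.0195, 0.0493]
tcp_rot: [[0.172, 0.985, 0.008], [0.985, -0.172, -0.004], [-0.002, 0.009, -1.0]]
force: [-1.9, -9.9, 24.2]
opening: 0.006
```

Run:
```python
from h import *
s=bot.read_state();p=np.array(s["position"]);print(p,s["force"],s["moment"],f(p))
```

```text
[0.51597601 0.0195101  0.04930675] [-1.90285005 -9.89932316 24.15381522] [-1.86498636  0.52186373 -0.01031665] [ 5.9 -4.5]
```

carry_out(targets=[[0.025, -0.01, 0.017, 0.005, 0.001, 0], [0.045, -0.01, 0.017, 0.005, 0.001, 0], [0.06, -0.01, 0.017, 0.005, 0.001, 0], [0.07, -0.01, 0.017, 0.005, 0.001, 0], [0.07, -0.01, 0.017, 0.005, 0.001, 0]])

```text
time_s: 7.02
position: [0.5179, 0.0282, 0.0493]
tcp_rot: [[0.167, 0.986, 0.004], [0.986, -0.167, -0.009], [-0.008, 0.006, -1.0]]
force: [-6.5, -22.4, 26.3]
opening: 0.007
```

Run:
```python
from h import *
s=bot.read_state();p=np.array(s["position"]);print(p,s["force"],s["moment"],f(p))
cv2.imwrite("pics/s5.png",cv2.resize(bot.capture("scene")[120:240,170:330],None,fx=4.8,fy=4.8,interpolation=cv2.INTER_CUBIC))
cv2.imwrite("pics/w5.png",bot.capture("wrist"))
```

```text
[0.51791876 0.02824049 0.04930314] [ -6.46579209 -22.43861614  26.30404426] [-4.01217499  1.1642723  -0.07598258] [14.8 -4.9]
```

View pics/s5.png

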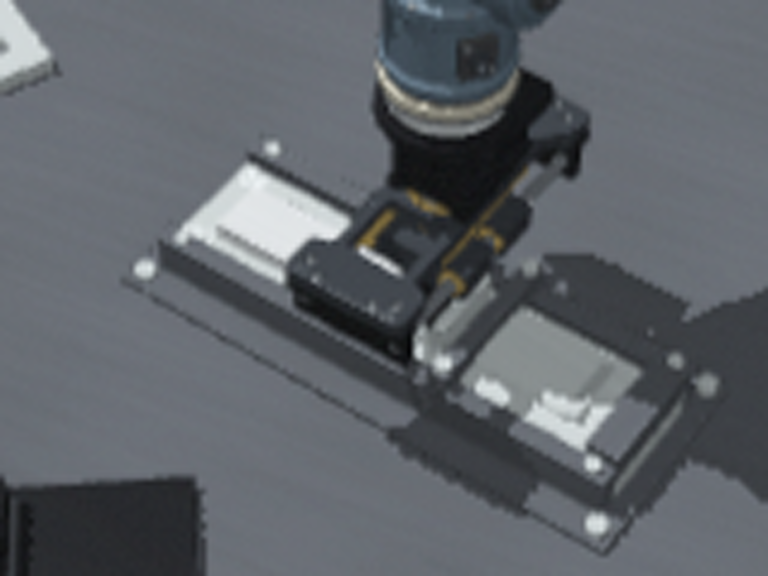

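View pics/w5.png

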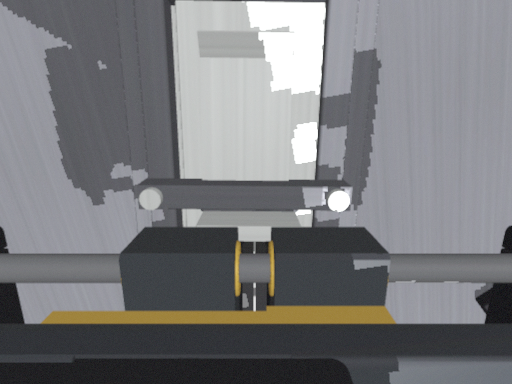

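The push force has risen to 23 N and the tool has stalled, so this is probably the stop. I'll check the plate's leading edge in an enlarged wrist crop and the shoe in the scene view.

Run:
```python
from h import *
w=cv2.imread("pics/w5.png")[0:110,160:345];cv2.imwrite("pics/w5c.png",cv2.resize(w,None,fx=4.3,fy=4.3,interpolation=cv2.INTER_NEAREST))
s=bot.read_state();p=np.array(s["position"]);R=np.array(s["tcp_rot"]);print(s["force"])
for n,px,z in(("bb",(150,198),.053),("bb",(339,200),.053),("leadcorner",(177,8),.03),("stoptop",(250,2),.042),("bridge front bottom?",(256,181),.049)):
    print(n,f(wray(px,p,R,z)))
t=bot.capture("top");cv2.imwrite("pics/t5.png",cv2.resize(t[180:265,200:330],None,fx=6,fy=6,interpolation=cv2.INTER_CUBIC))
```

```text
[ -6.39608936 -22.83956607  26.78798629]
bb [47.3 42.5]
bb [ 47.  -45.8]
leadcorner [132.5  30.3]
stoptop [131.8  -3.6]
bridge front bottom? [54.9 -6.9]
```

View pics/w5c.png

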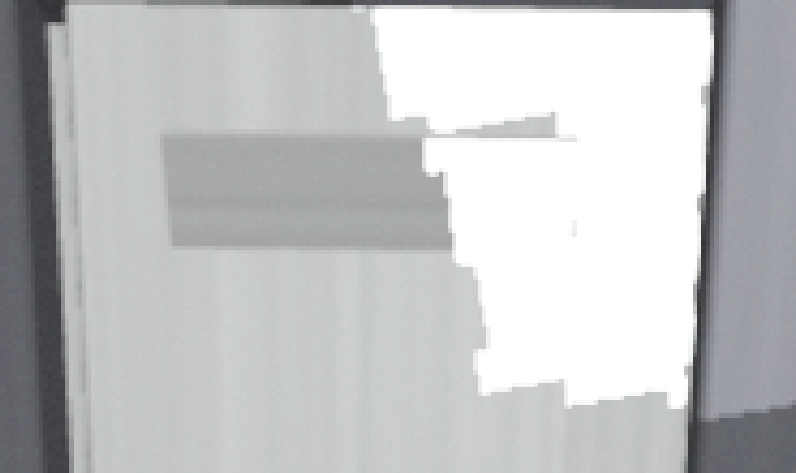

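View pics/t5.png

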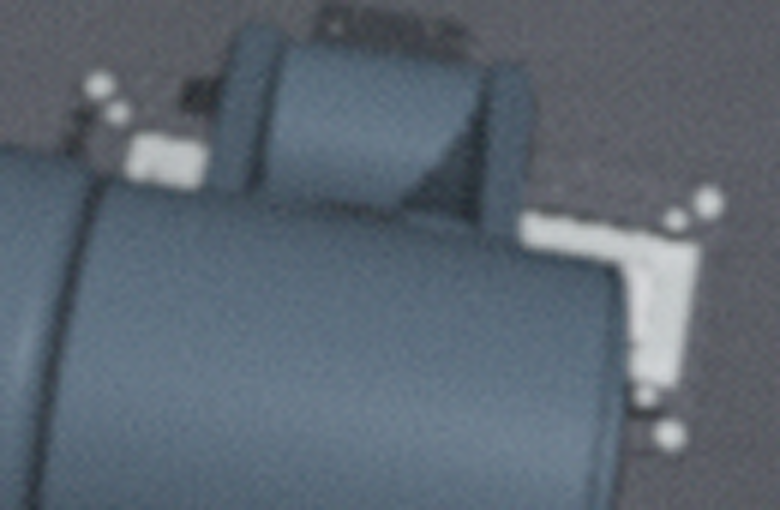

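Run:
```python
from h import *
s=bot.read_state();p=np.array(s["position"]);R=np.array(s["tcp_rot"])
for n,px,z in(("lead L",(175.8,1.4),.03),("lead R",(325,1.9),.03),("bed strip end",(171.6,5.4),.02)):
    print(n,f(wray(px,p,R,z)))
```

```text
lead L [135.2  30.8]
lead R [135.7 -38.2]
bed strip end [136.3  35.1]
```

The leading edge (135.2 and 135.7) agrees with the foot of the stop face (136.3) to about 1 mm. I'll push a little harder with the press slightly eased, to check that nothing moves further.

carry_out(targets=[[0.028, 0, 0.014, 0, 0, 0], [0.034, 0, 0.012, 0, 0, 0], [0.034, 0, 0.012, 0, 0, 0]])

```text
time_s: 7.55
position: [0.518, 0.0284, 0.0494]
tcp_rot: [[0.162, 0.987, 0.002], [0.987, -0.162, -0.018], [-0.017, 0.005, -1.0]]
force: [-9.7, -30.0, 21.6]
opening: 0.007
```

Run:
```python
from h import *
s=bot.read_state();p=np.array(s["position"]);print(p,s["force"],f(p))
```

```text
[0.51798566 0.02841779 0.04939291] [ -9.66972165 -29.95938614  21.58313844] [15.  -4.9]
```

carry_out(targets=[[0.015, 0, 0.008, 0, 0, 0], [0.008, 0, 0.004, 0, 0, 0], [0.004, 0, 0, 0, 0, 0], [0.002, 0, -0.01, 0, 0, 0], [-0.005, 0, -0.03, 0, 0, 0], [-0.02, 0, -0.06, 0, 0, 0], [-0.02, 0, -0.1, 0, 0, 0]])

```text
time_s: 8.43
position: [0.5172, 0.025, 0.0699]
tcp_rot: [[0.162, 0.987, 0.002], [0.987, -0.162, -0.017], [-0.017, 0.005, -1.0]]
force: [-0.4, 0.5, 0.0]
opening: 0.003
```

carry_out(targets=[[0, 0, -0.25, 0, 0, 0], [0, 0, -0.5, 0, 0, 0], [-0.2, 0, -0.75, 0, 0, 0], [-0.6, 0, -0.8, 0, 0, 0], [-1, 0, -0.8, 0, 0, 0], [-1, 0, -0.8, 0, 0, 0], [-1, 0, -0.8, 0, 0, 0]])

```text
time_s: 9.3
position: [0.4844, -0.1718, 0.234]
tcp_rot: [[0.166, 0.986, 0.003], [0.986, -0.166, -0.018], [-0.017, 0.006, -1.0]]
force: [0.6, 0.8, 0.5]
opening: 0.004
```

Run:
```python
from h import *
s=bot.read_state();p=np.array(s["position"]);R=np.array(s["tcp_rot"]);print(p,s["force"],f(p))
cv2.imwrite("pics/s6.png",cv2.resize(bot.capture("scene")[120:240,170:330],None,fx=4.8,fy=4.8,interpolation=cv2.INTER_CUBIC))
cv2.imwrite("pics/t6.png",cv2.resize(bot.capture("top")[180:265,200:330],None,fx=6,fy=6,interpolation=cv2.INTER_CUBIC))
cv2.imwrite("pics/w6.png",bot.capture("wrist"))
```

```text
[ 0.48442678 -0.17177104  0.2339815 ] [0.61033313 0.75237928 0.48792097] [-188.    -7.2]
```

View pics/s6.png

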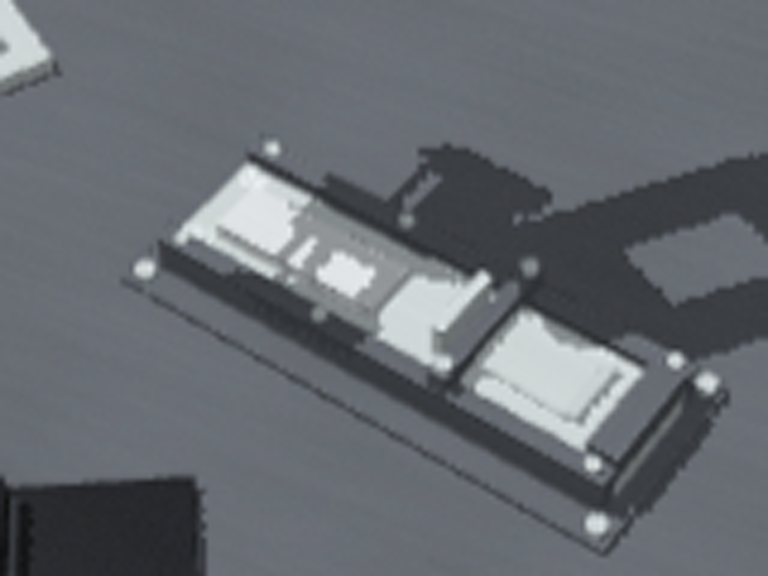

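View pics/t6.png

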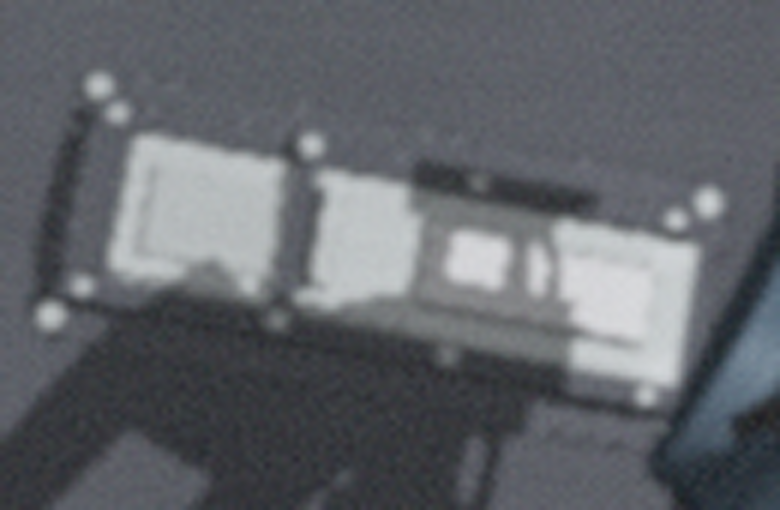

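View pics/w6.png

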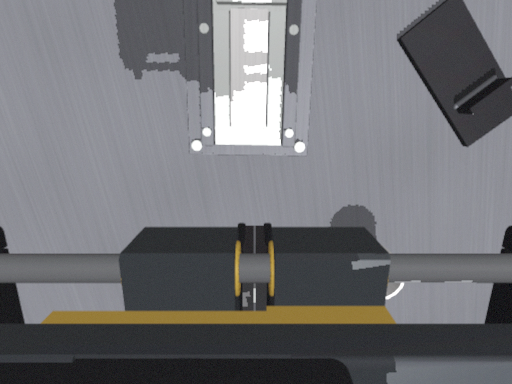

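carry_out(targets=[[0.2, 0, 0, 0, 0, 0], [0.45, 0, 0, 0, 0, 0], [0.55, 0, 0, 0, 0, 0], [0.55, 0, 0, 0, 0, 0]])

```text
time_s: 9.95
position: [0.5016, -0.0568, 0.2314]
tcp_rot: [[0.157, 0.988, 0.001], [0.988, -0.156, -0.016], [-0.015, 0.003, -1.0]]
force: [0.1, 0.3, -0.5]
opening: 0.004
```

Run:
```python
from h import *
s=bot.read_state();p=np.array(s["position"]);R=np.array(s["tcp_rot"]);print(p,f(p));np.savez("w7",p=p,R=R)
w=bot.capture("wrist");cv2.imwrite("pics/w7r.png",w);cv2.imwrite("pics/w7.png",cv2.resize(w[0:230,180:340],None,fx=2.6,fy=2.6,interpolation=cv2.INTER_NEAREST))
```

```text
[ 0.50155514 -0.05684771  0.23142725] [-71.8  -3.8]
```

View pics/w7.png

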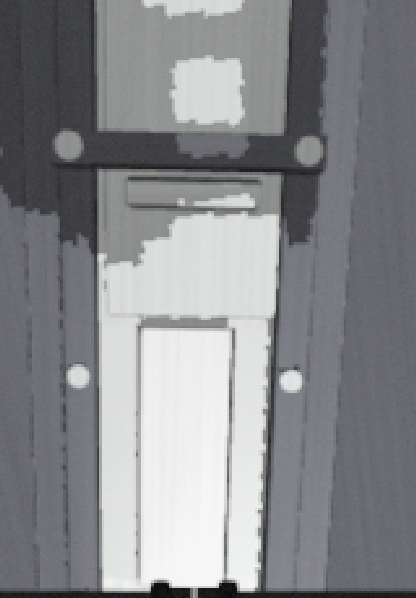

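Run:
```python
from h import *
d=np.load("w7.npz");p,R=d["p"],d["R"]
q=lambda a,b:(180+(a+.5)/2.6-.5,(b+.5)/2.6-.5)
for n,px,z in(("bb",(68,145),.053),("bb",(309,150),.053),("railb",(78,376),.0385),("railb",(290,380),.0385),("tail",(190,315),.03),("shoefront up",(190,328),.03),("shoefront flush",(190,328),.02),("shoe L up",(141,400),.03),("shoe R up",(231,400),.03),("shoe L fl",(141,400),.02),("shoe R fl",(231,400),.02),("fin top rear",(190,207),.055),("bridge near edge top",(190,167),.049)):
    print(n,f(wray(q(*px),p,R,z)))
```

```text
bb [46.8 42.4]
bb [ 46.9 -45.8]
railb [-39.   42.4]
railb [-38.9 -45. ]
tail [-14.   -3.3]
shoefront up [-19.3  -3.4]
shoefront flush [-19.9  -3.4]
shoe L up [-49.7  16.9]
shoe R up [-49.  -21.4]
shoe L fl [-51.2  17.5]
shoe R fl [-50.5 -21.9]
fin top rear [26.2 -2.5]
bridge near edge top [40.7 -2.3]
```

The coupon's tail is at fixture x about -14.9 after the 0.9 mm offset seen on the bridge bolts; home is -15. The shoe measures 38.3 mm wide if taken as up and 39.4 mm if taken as flush (it is 38 mm), so it is up. There is a gap of about 5 mm between them. I'll hand in.

Run:
```python
from rig import bot
print(bot.read_state()["force"],bot.read_state()["qvel"].round(2) if hasattr(bot.read_state()["qvel"],'round') else '')
print(bot.hand_in())
```

```text
[ 0.09688037 -0.64024627  0.32726113] [-2.15  0.21 -0.39 -0.33 -0.23  0.03]
the job is handed in; nothing more can be done
None
```

The coupon is home against the end stop and the shoe has sprung up behind it. I handed the job in at about 10 s.

**What I did:** With the fingers shut, I pressed down on the bare plate behind the fin (24–30 N while sliding) until the shoe was flush. Still pressing, I slid the coupon under the bridge and the leaf spring to the stop. There I pushed with about 31 N while pressing with about 22 N, and the tool moved only 0.2 mm further. I then eased off, lifted straight up and moved clear. The fin was never gripped and the coupon never lifted.

**Last checks:**
- **Coupon:** the tail is at fixture x of about -14.9 mm (home is -15), and the rear of the fin is at about 25.3 mm (home is 26). Both are corrected for a 0.9 mm offset seen on the bridge bolts.
- **Shoe:** its apparent width fits the up position, 38.3 mm against the true 38; flush would have read 39.4 mm. The gap between shoe and tail is about 5 mm.
- **Hand:** it is clear of everything, with a wrist force under 1 N. It was still settling slightly at hand-in, with joint 1 at about 2 degrees/s.

**Disagreements and gaps:**
- The tool ran about 4–5 mm off the channel's centre line by the measured pose. This had no visible effect.
- At the stop the TCP read 15.0 mm against the 16.5 I expected, within my error in locating the fixture.
- I did not measure the leaf's angle or re-measure the other things on the bench. The hand only passed above them.

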